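Put the wide sanding sleeve away on its storage rack

TASK

Take the rod from the wooden rack by its wooden handle, pass it through the bore of the wide sanding sleeve lying on its V-rest, and lift the sleeve on the rod. Lay the rod back across both V-posts of the rack with the sleeve hanging on it between the posts, and let go. Leave the narrow sleeve where it lies.

Things in the scene. Friction and masses are not known exactly. Their poses are not given: they have to be found in the camera images.
- rod: The storage rod: dark steel pipe 16 mm thick, pale wooden handle (24 x 24 mm square, 60 mm long) at one end, steel knob 24 mm thick at the other; about 0.12 kg. Origin on its axis at the middle of the handle; x runs along the rod to the knob: handle -30 to 30 mm, pipe 30 to 193, knob 193 to 203. Starts level in the rack, handle to the robot's right (-y), two handle sides upright.
- rod_mid (a point): The point on the rod's axis at x = 110 mm of the rod, which belongs at the rack's seat. Axes as the rod's.
- wide_sleeve: The wide sanding sleeve: rigid brown tube 76 mm across, bore 66 mm right through, 60 mm long, about 0.09 kg. Origin at its middle, on its axis; x is the bore's axis. Lies level, bore within 10 degrees of world y, axis 73 mm above the bench, in a pale wooden V-rest fixed to the bench: 90 mm long along the bore, 92 mm wide, 53 mm high at its two long edges, open at the ends.
- narrow_sleeve: A bystander to leave alone: the narrow sanding sleeve, 38 mm across, bore 30 mm, 60 mm long, on another fixed V-rest of the same kind, 120 mm or more nearer to the robot or farther than the wide one. Origin at its middle on its axis, x along the bore.
- rack: The wooden rack, fixed to the bench: base board 150 x 100 x 18 mm and two upright posts, 14 mm thick, centred at x = -58 and +58 mm (102 mm clear between). Each post ends in a V open upwards with 45 degree sides, 65 mm wide at the mouth, top 136 mm above the bench. Origin under its centre; x along the seated rod, handle end to knob end, within 17 degrees of world y.
- rack_seat (a point): The seat: the point midway between the rack's posts, 115 mm above the bench, where the rod's axis lies when the rod rests in both Vs. Axes as the rack's. The rod starts with rod_mid here.
Mind the look-alikes: they are no part of the job. There is more than one size of the rod; the job needs the smaller.

How it is judged:
On the way:
1. the wide sleeve hangs on the rod, lifted clear (its middle more than 105 mm above the bench) (x of wide_sleeve in the frame of rod between 0.03 and 0.19 m and y of wide_sleeve in the frame of rod between -0.032 and 0.032 m and z of wide_sleeve in the frame of rod between -0.032 and 0.032 m and angle between the x axis of wide_sleeve and the x axis of rod, either way round below 0.6 rad and height (world z) of wide_sleeve above 0.105 m), for 0.2 s.
At the end, for the whole second after the job is handed in: The rod rests in both Vs of the rack, still and released, rod_mid within 25 mm of the seat, its axis within 7 degrees of the seat's (either way round); the wide sleeve hangs still on it between the posts, within 40 mm of the rack's middle along the rod, its middle 75 to 120 mm above the bench (x of wide_sleeve in the frame of rod between 0.03 and 0.19 m and y of wide_sleeve in the frame of rod between -0.032 and 0.032 m and z of wide_sleeve in the frame of rod between -0.032 and 0.032 m and angle between the x axis of wide_sleeve and the x axis of rod, either way round below 0.6 rad and height (world z) of wide_sleeve between 0.075 and 0.12 m and x of wide_sleeve in the frame of rack_seat between -0.04 and 0.04 m and distance between rod_mid and rack_seat below 0.025 m and angle between the x axis of rod and the x axis of rack_seat, either way round below 0.12 rad and linear speed of each of wide_sleeve, rod below 0.03 m/s); the robot touches nothing.
It fails at once if the narrow sleeve is moved by more than 30 mm (distance of narrow_sleeve from where it was at the start of the episode above 0.03 m).
It also fails if it takes over 64 s, if anything falls off the work surface, if the arm or the gripper's body presses on something with over 40 N, if the wrist force passes 120 N, or if a joint passes its speed limit or range.

ROBOT

A 7-joint arm with a two-finger parallel gripper is mounted at the origin on the work surface. World frame = base frame: x ahead of the robot, y to its left, z up, the work surface at z = 0. Lengths are in m, angles in rad, forces in N, time in s.
With the tool pointing down it reaches from about 0.4 to 0.875 m from the base axis. Payload 4.4 kg.
Tool frame: the origin (TCP) lies midway between the tips of the shut fingers; the grasp point (between the pads) lies 19 mm behind it; z points along the fingers, y is the line along which they close (so a half turn about z gives the same grasp; the last joint's range is limited). The gripper opens to 85 mm and grips with 20 to 120 N. Pads are 22 mm wide; open, the fingers measure 114 mm over their backs; the gripper's body (76 mm by 85 mm) begins 54 mm behind the grasp point. The pads swing forward as they close: fully open they stand 13 mm farther back than shut.
Start: joints at [-1.282, 0.628, 0.038, 1.517, -0.027, 0.996, -0.02], TCP at [0.226, 0.61, 0.231] pointing down, gripper open.
Joint ranges: [-3.06, 3.06], [-0.37, 2.12], [-1.25, 1.32], [0.18, 2.47], [-1.1, 4.24], [0.23, 1.98], [-2.94, 2.94]. Speed limits (rad/s): [2.57, 2.57, 3.14, 3.14, 3.14, 3.14, 3.14].

INTERFACE

Orientations are given as [roll, pitch, yaw] about the fixed x, y, z axes, in that order (R = Rz(yaw) Ry(pitch) Rx(roll)).
In Python, from plant import ctrl gives the robot as it stands. The module is installed in compiled form; this text tells all that it offers.
- The arm moves only by the tool play_rows, never from a script. Its arguments are lists of equal length, an entry for each row: "fingers": the closure, from -1 (fully open) to 1 (shut); "linear": the shift along the tool's x, y, z as a fraction of full scale, a list of three; "rot": the turn, a rotation vector about the tool's x, y, z as a fraction of full scale, a list of three. A call has exactly 5 rows; each row is the pose to reach, as a shift and turn from the pose commanded when the call began, along the tool's axes at that moment; what a row does not reach only later rows make up. Full scale, the value 1, is 0.8 m for a shift and 90 degrees for a turn. A row lasts 1/8 s, in which the tool goes at most 62.5 mm and 10.7 degrees, less where a joint would pass 70% of its speed; a pose out of reach is approached as far as the arm can. A call with a number of a shift or a turn outside -1 to 1 is refused whole. A call with a gripper value outside its range is refused whole. The fingers move at their own pace and stop on an object; "grip_force" is the grip in N (left out, the last holds). Time passes only in rows, so rows that repeat a pose let the fingers close, or fill a call up. It gives the time, the measured TCP pose, the force, the opening and the grip force at its end, in the units of the state.
- ctrl.get_obs(): the state, without advancing time (a new reading comes with each control period).
- ctrl.snapshot(name): name is "scene" or "top"; returns the picture (480x640x3 uint8, red, green, blue); there is no depth.
- ctrl.camera_params(name): a dict with "fx", "fy", "cx", "cy" (pixels), "extrinsics" (4x4, takes a point from camera to world coordinates). Camera axes: x right, y down, z forward; pixel columns grow to the right and rows downward; lengths in m; the calibration is good to about 2 mm. A picture is of the moment at which its call begins. camera_params takes no time and is no camera call.
- ctrl.hand_in(): hands the job in; it is judged then, once.
The state is a dict: "clock": time; "joint_positions": joint angles; "joint_vel": joint speeds; "tau": joint torques, N m; "tcp_pos": TCP position; "tool_rot": TCP orientation; "contact_force": force on the tool from outside, world axes, zero at the start; "moment": the same for the moment, N m; "grip_width": finger opening in m; "grasp_force": force on a finger pad.
Only numpy, scipy, OpenCV 4.12 (cv2) and the standard library are available. Lean on these libraries where they do the work, as an engineer would, in place of code of your own. Each camera call takes 0.05 s, during which the arm holds its last target. There are 200 camera calls.

## Working session

There is one attempt and no reset: what is moved stays moved. The work goes in short steps, Python scripts to look and compute and a tool call to move; the robot and the scene stay as the last step left them, time stands still between calls to the robot, and variables do not carry over. Pictures are saved under pics/ and viewed, at most 13 in all, crops included, and the job is handed in when it is done.

Besides the shell and the picture viewer there is one more tool, called after "Request:" in YAML: its name, and indented under it one key for each argument. play_rows: Moves the arm, as the interface text tells. Its arguments: {"type":"object","properties":{"fingers":{"type":"array"},"linear":{"type":"array"},"rot":{"type":"array"},"grip_force":{"type":"number"}},"required":["fingers","linear","rot"]}

```bash
mkdir -p pics; python3 - <<'E'
from plant import ctrl
import cv2,numpy as np
np.set_printoptions(precision=4,suppress=True)
for n in("scene","top"):
    cv2.imwrite(f"pics/{n}0.png",ctrl.snapshot(n)[:,:,::-1])
    print(n,ctrl.camera_params(n))
print(ctrl.get_obs())
E
```

```text
scene {'fx': 501.15446935871404, 'fy': 501.15446935871404, 'cx': 317.16225729555276, 'cy': 243.9468403671096, 'extrinsics': array([[ 0.8119,  0.3163, -0.4907,  0.8798],
       [ 0.5834, -0.411 ,  0.7005, -0.742 ],
       [ 0.0199, -0.855 , -0.5182,  0.6347],
       [ 0.    ,  0.    ,  0.    ,  1.    ]])}
top {'fx': 518.2722267785306, 'fy': 518.2722267785306, 'cx': 322.7596032665823, 'cy': 230.83160054584877, 'extrinsics': array([[ 0.0195, -0.9992,  0.0358,  0.3329],
       [-0.9997, -0.019 ,  0.0142, -0.0287],
       [-0.0135, -0.036 , -0.9993,  1.1853],
       [ 0.    ,  0.    ,  0.    ,  1.    ]])}
{'clock': 0.1, 'joint_positions': array([-1.2818,  0.6292,  0.0385,  1.5183, -0.027 ,  0.9963, -0.02  ]), 'joint_vel': array([-0.0005, -0.0013,  0.001 , -0.0032,  0.0009,  0.0016,  0.0028]), 'tau': array([  0.0031, -56.4522,   1.2306, -19.397 ,   0.0113,   0.0054,
         0.    ]), 'tcp_pos': array([0.2256, 0.609 , 0.2305]), 'tool_rot': array([-3.1399,  0.    ,  2.7868]), 'contact_force': array([0.6666, 0.2353, 0.79  ]), 'moment': array([-0.015 ,  0.0498, -0.0018]), 'grasp_force': 0.0, 'grip_width': 0.08546486032269683}
```

View pics/top0.png

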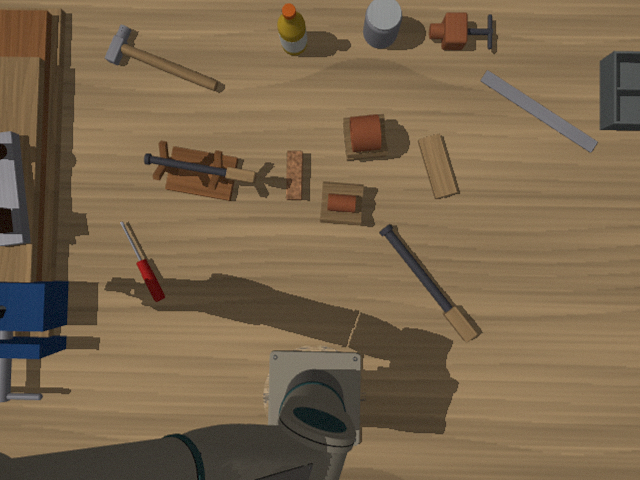

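View pics/scene0.png

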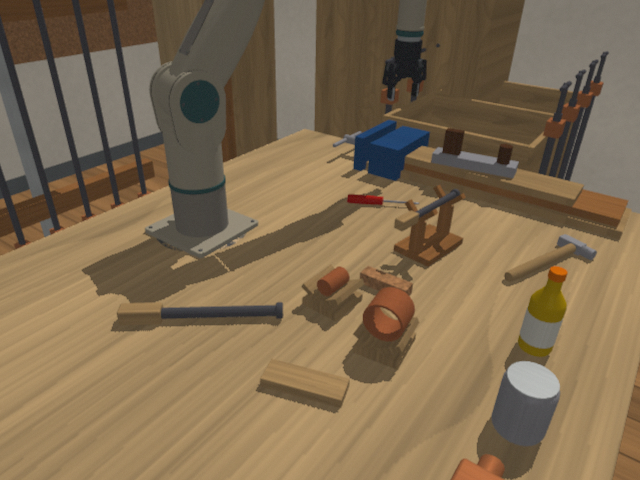

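The rack rod runs from its knob at top (149,159) to the handle end at (255,176). A second rod lies on the bench from (385,231) to (475,335). It's longer and thicker, so it is the look-alike. The wide sleeve is at (367,132) and the narrow one at (343,203). I'll confirm this in an enlarged crop.

```bash
python3 - <<'E'
import cv2
a=cv2.imread("pics/top0.png")
cv2.imwrite("pics/c1.png",cv2.resize(a[100:235,135:405],None,fx=2.96,fy=2.96,interpolation=cv2.INTER_CUBIC))
b=cv2.imread("pics/scene0.png")
cv2.imwrite("pics/c2.png",cv2.resize(b[175:365,295:485],None,fx=3.15,fy=3.15,interpolation=cv2.INTER_CUBIC))
E
```

```text
(no output)
```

View pics/c1.png

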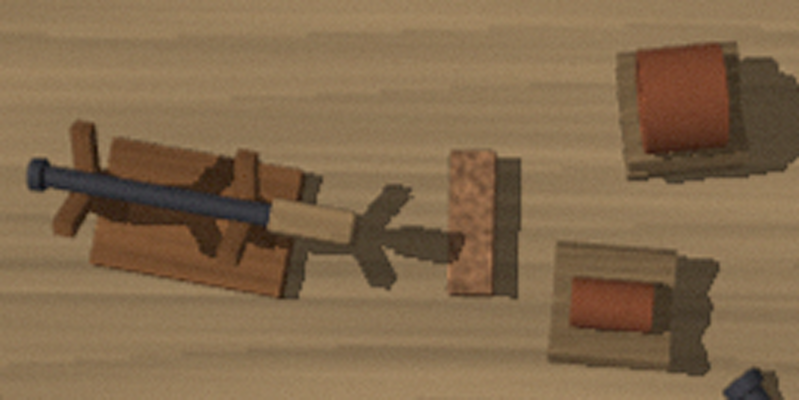

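View pics/c2.png

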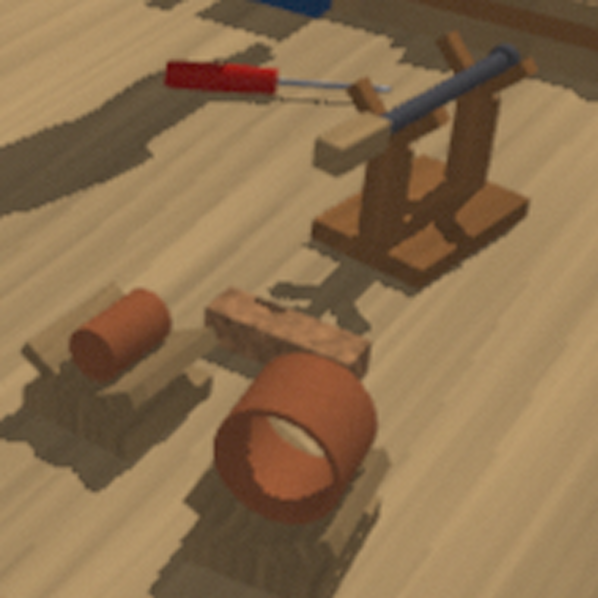

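The crops confirm it. The rack rod (knob c1 (38,174), handle end (354,226)) is the smaller one, and the wide sleeve is at c1 (683,98) with an open bore. Next I'll turn these pixels into poses.

```bash
cat > h.py <<'E'
from plant import ctrl
import numpy as np
from scipy.spatial.transform import Rotation as R
np.set_printoptions(precision=4,suppress=True)
def ray(cam,u,v,z):
    p=ctrl.camera_params(cam);T=p["extrinsics"]
    d=T[:3,:3]@[(u-p["cx"])/p["fx"],(v-p["cy"])/p["fy"],1];o=T[:3,3]
    return o+d*(z-o[2])/d[2]
def proj(cam,X):
    p=ctrl.camera_params(cam);T=p["extrinsics"]
    c=(np.atleast_2d(X)-T[:3,3])@T[:3,:3]
    return np.c_[c[:,0]/c[:,2]*p["fx"]+p["cx"],c[:,1]/c[:,2]*p["fy"]+p["cy"]]
def c1(u,v,z): return ray("top",135+(u+.5)/2.96-.5,100+(v+.5)/2.96-.5,z)
def c2(u,v,z): return ray("scene",295+(u+.5)/3.15-.5,175+(v+.5)/3.15-.5,z)
def go(pos,yaw,pitch=0):
    o=ctrl.get_obs();A=R.from_euler("xyz",o["tool_rot"])
    B=R.from_euler("xyz",[np.pi,pitch,yaw])
    print("clk",o["clock"],o["tcp_pos"],o["tool_rot"],"lin",A.inv().apply(np.array(pos)-o["tcp_pos"])/.8,"rot",(A.inv()*B).as_rotvec()/(np.pi/2))
E
python3 - <<'E'
from h import *
k=c1(38,174,.115);j=c1(269,212,.115);e=c1(354,225,.127);e[2]=.115
print("knob198",k,"junc30",j,"end-30",e,np.linalg.norm(k-j),np.linalg.norm(k-e))
d=k-e;print("rod yaw",np.arctan2(d[1],d[0]))
b=[c1(*p,.018) for p in((117,138),(305,172),(285,298),(91,264))]
print("base",np.mean(b,0),b[0]-b[1],b[3]-b[2]); 
print("seat from rod", k+(e-k)*88/228)
s=[c1(637,52,.09),c1(643,153,.09),c1(722,44,.09),c1(730,147,.09)]
print("sleeve",s,np.mean(s,0))
print("near end bore scene",c2(275,467,.073),"far?")
print("narrow",c1(613,305,.06))
print("brick",c1(472,222,.03))
E
```

```text
knob198 [0.5153 0.3551 0.115 ] junc30 [0.4912 0.1911 0.115 ] end-30 [0.4814 0.1292 0.115 ] 0.16571360474072425 0.22834589895933816
rod yaw 1.4219307836913946
base [0.5001 0.2644 0.018 ] [0.0238 0.1455 0.    ] [0.0234 0.1498 0.    ]
seat from rod [0.5022 0.2679 0.115 ]
sleeve [array([ 0.6152, -0.0662,  0.09  ]), array([ 0.5422, -0.0718,  0.09  ]), array([ 0.622 , -0.1272,  0.09  ]), array([ 0.5476, -0.1341,  0.09  ])] [ 0.5818 -0.0998  0.09  ]
near end bore scene [ 0.5897 -0.1278  0.073 ] far?
narrow [ 0.4351 -0.0529  0.06  ]
brick [0.4989 0.0543 0.03  ]
```

```bash
python3 -c "
from h import *
go([.4857,.1585,.231],1.418)"
```

```text
clk 0.1 [0.2256 0.609  0.2305] [-3.1399  0.      2.7868] lin [-0.5005 -0.4151  0.0001] rot [-0.0009  0.0008  0.8714]
```

Request:
play_rows:
  fingers: [-1, -1, -1, -1, -1]
  linear:
    - [-0.5, -0.415, 0]
    - [-0.5, -0.415, 0]
    - [-0.5, -0.415, 0]
    - [-0.5, -0.415, 0]
    - [-0.5, -0.415, 0]
  rot:
    - [0, 0, 0.871]
    - [0, 0, 0.871]
    - [0, 0, 0.871]
    - [0, 0, 0.871]
    - [0, 0, 0.871]
  grip_force: 100

```text
clock: 0.72
tcp_pos: [0.3826, 0.337, 0.2313]
tool_rot: [3.142, -0.0, 1.843]
contact_force: [0.5, 0.0, 0.1]
grip_width: 0.0854
grasp_force: 0.0
```

```bash
python3 -c "
from h import *
go([.4857,.1585,.231],1.418)"
```

```text
clk 0.725 [0.3826 0.337  0.2313] [ 3.1415 -0.0001  1.8433] lin [-0.2496  0.0641  0.0003] rot [ 0.     -0.0001  0.2707]
```

Request:
play_rows:
  fingers: [-1, -1, -1, -1, -1]
  linear:
    - [-0.25, 0.064, 0]
    - [-0.25, 0.064, 0]
    - [-0.25, 0.064, 0]
    - [-0.25, 0.064, 0]
    - [-0.25, 0.064, 0]
  rot:
    - [0, 0, 0.271]
    - [0, 0, 0.271]
    - [0, 0, 0.271]
    - [0, 0, 0.271]
    - [0, 0, 0.271]

```text
clock: 1.35
tcp_pos: [0.4866, 0.1589, 0.2311]
tool_rot: [-3.141, 0.001, 1.42]
contact_force: [-0.3, 0.3, 0.7]
grip_width: 0.0854
grasp_force: 0.0
```

```bash
python3 - <<'E'
from h import *
import cv2
go([.4857,.1585,.094],1.418)
a=ctrl.snapshot("scene")[:,:,::-1]
cv2.imwrite("pics/s1.png",cv2.resize(a[90:290,340:540],None,fx=3,fy=3,interpolation=cv2.INTER_CUBIC))
q=[.4857,.1585]
d=np.array([np.cos(1.418),np.sin(1.418)])
for x in(-.03,.03): print((proj("scene",[*(q+d*x),.127])-[340,90])*3)
E
```

```text
clk 1.35 [0.4866 0.1589 0.2311] [-3.1414  0.0006  1.4198] lin [-0.0006 -0.001   0.1714] rot [-0.0001  0.0004  0.0012]
[[176.7212 391.5895]]
[[225.6235 364.7338]]
```

View pics/s1.png

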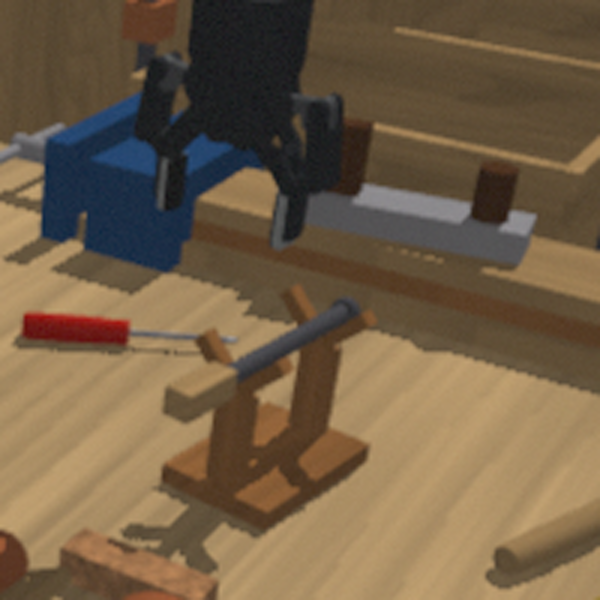

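The open gripper stands above the handle, and the handle's top end at (183,395) in the crop is within 2 px (full frame) of the predicted spot. Descending and gripping.

Request:
play_rows:
  fingers: [-1, -1, -1, -1, -1]
  linear:
    - [-0.0006, -0.001, 0.07]
    - [-0.0006, -0.001, 0.12]
    - [-0.0006, -0.001, 0.15]
    - [-0.0006, -0.001, 0.171]
    - [-0.0006, -0.001, 0.171]
  rot:
    - [0, 0, 0]
    - [0, 0, 0]
    - [0, 0, 0]
    - [0, 0, 0]
    - [0, 0, 0]

```text
clock: 2.02
tcp_pos: [0.4834, 0.162, 0.0933]
tool_rot: [-3.138, 0.001, 1.427]
contact_force: [0.2, -0.2, -0.1]
grip_width: 0.0856
grasp_force: 0.0
```

Request:
play_rows:
  fingers: [1, 1, 1, 1, 1]
  linear:
    - [0, 0, 0]
    - [0, 0, 0]
    - [0, 0, 0]
    - [0, 0, 0]
    - [0, 0, 0]
  rot:
    - [0, 0, 0]
    - [0, 0, 0]
    - [0, 0, 0]
    - [0, 0, 0]
    - [0, 0, 0]
  grip_force: 100

```text
clock: 2.65
tcp_pos: [0.4852, 0.1605, 0.0948]
tool_rot: [-3.141, -0.001, 1.424]
contact_force: [-0.9, 0.4, 4.6]
grip_width: 0.0223
grasp_force: 97.8
```

Request:
play_rows:
  fingers: [1, 1, 1, 1, 1]
  linear:
    - [0, 0, -0.03]
    - [0, 0, -0.07]
    - [0, 0, -0.11]
    - [0, 0, -0.14]
    - [0, 0, -0.14]
  rot:
    - [0, 0, 0]
    - [0, 0, 0]
    - [0, 0, 0]
    - [0, 0, 0]
    - [0, 0, 0]

```text
clock: 3.28
tcp_pos: [0.4864, 0.1604, 0.2077]
tool_rot: [3.138, -0.002, 1.424]
contact_force: [-0.7, -0.5, -2.1]
grip_width: 0.0224
grasp_force: 98.2
```

```bash
python3 - <<'E'
from h import *
import cv2
# rod aligned with sleeve axis, knob 45mm short of near end
s=np.array([.5855,-.098]);y=1.669;d=np.array([np.cos(y),np.sin(y)])
p=s-d*(.203+.030+.04); print(p)
go([*p,.205],y)
a=ctrl.snapshot("scene")[:,:,::-1]
cv2.imwrite("pics/s2.png",cv2.resize(a[90:290,340:540],None,fx=3,fy=3,interpolation=cv2.INTER_CUBIC))
o=ctrl.get_obs();t=o["tcp_pos"];yy=o["tool_rot"][2];dd=np.array([np.cos(yy),np.sin(yy)])
for x in(-.032,.198): print((proj("scene",[*(t[:2]+dd*x),t[2]+.019])-[340,90])*3)
E
```

```text
[ 0.6123 -0.3697]
clk 3.275 [0.4864 0.1604 0.2077] [ 3.1384 -0.0016  1.4237] lin [-0.6325  0.2527  0.0032] rot [ 0.0021 -0.0008 -0.1562]
[[191.2465 263.5272]]
[[366.6864 180.6036]]
```

View pics/s2.png

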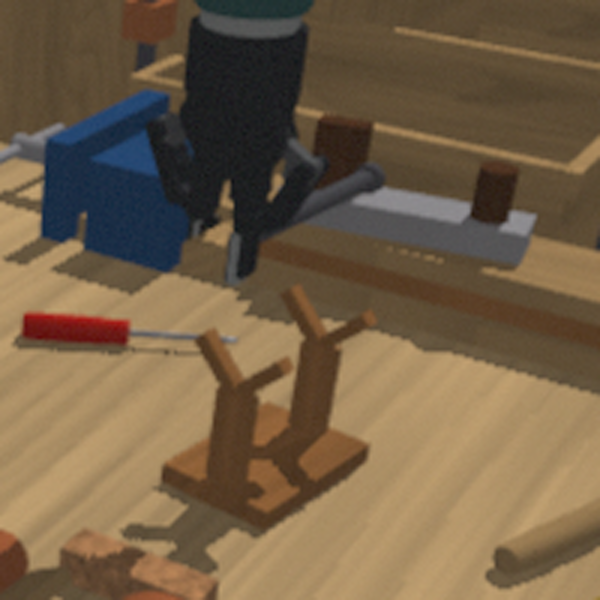

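The rod is held level, with the knob at (372,178) against a predicted (367,181). Carrying it to the -y side of the wide sleeve.

Request:
play_rows:
  fingers: [1, 1, 1, 1, 1]
  linear:
    - [-0.06, 0.024, 0.003]
    - [-0.13, 0.052, 0.003]
    - [-0.2, 0.08, 0.003]
    - [-0.27, 0.108, 0.003]
    - [-0.34, 0.136, 0.003]
  rot:
    - [0, 0, -0.05]
    - [0, 0, -0.1]
    - [0, 0, -0.156]
    - [0, 0, -0.156]
    - [0, 0, -0.156]

```text
clock: 3.95
tcp_pos: [0.5525, -0.1264, 0.2023]
tool_rot: [-3.139, -0.001, 1.669]
contact_force: [0.6, 0.2, -1.3]
grip_width: 0.0226
grasp_force: 98.2
```

```bash
python3 -c "
from h import *
go([.6123,-.3697,.205],1.669)"
```

```text
clk 3.95 [ 0.5525 -0.1264  0.2023] [-3.1392 -0.0011  1.6688] lin [-0.31    0.0447 -0.0038] rot [-0.0015 -0.0007 -0.0001]
```

Request:
play_rows:
  fingers: [1, 1, 1, 1, 1]
  linear:
    - [-0.07, 0.01, 0]
    - [-0.14, 0.02, 0]
    - [-0.21, 0.03, 0]
    - [-0.27, 0.039, 0]
    - [-0.31, 0.0445, 0]
  rot:
    - [0, 0, 0]
    - [0, 0, 0]
    - [0, 0, 0]
    - [0, 0, 0]
    - [0, 0, 0]

```text
clock: 4.58
tcp_pos: [0.6114, -0.3709, 0.2013]
tool_rot: [-3.139, -0.001, 1.666]
contact_force: [0.4, 0.3, -1.6]
grip_width: 0.0228
grasp_force: 98.2
```

```bash
python3 -c "
from h import *
go([.6123,-.3697,.056],1.669)"
```

```text
clk 4.575 [ 0.6114 -0.3709  0.2013] [-3.1388 -0.0008  1.6662] lin [0.0012 0.0017 0.1817] rot [-0.0018 -0.0005 -0.0018]
```

Request:
play_rows:
  fingers: [1, 1, 1, 1, 1]
  linear:
    - [0.001, 0.001, 0.05]
    - [0.001, 0.001, 0.1]
    - [0.001, 0.001, 0.15]
    - [0.001, 0.001, 0.18]
    - [0.001, 0.001, 0.18]
  rot:
    - [0, 0, 0]
    - [0, 0, 0]
    - [0, 0, 0]
    - [0, 0, 0]
    - [0, 0, 0]

```text
clock: 5.2
tcp_pos: [0.6107, -0.3656, 0.0556]
tool_rot: [-3.135, -0.005, 1.668]
contact_force: [0.0, -0.1, -1.3]
grip_width: 0.0226
grasp_force: 98.2
```

```bash
python3 - <<'E'
from h import *
import cv2
s=np.array([.5855,-.098]);y=1.669;d=np.array([np.cos(y),np.sin(y)])
go([*(s-d*.112),.056],y)
a=ctrl.snapshot("scene")[:,:,::-1];b=ctrl.snapshot("top")[:,:,::-1]
A=cv2.resize(a[230:430,280:480],None,fx=2,fy=2,interpolation=cv2.INTER_CUBIC)
B=cv2.resize(b[70:203,330:530],None,fx=3,fy=3,interpolation=cv2.INTER_CUBIC)[:400]
C=np.zeros((400,800,3),np.uint8);C[:,:400]=A;B=cv2.resize(b[50:250,330:530],None,fx=2,fy=2,interpolation=cv2.INTER_CUBIC);C[:,400:]=B
cv2.imwrite("pics/s3.png",C)
o=ctrl.get_obs();t=o["tcp_pos"];yy=o["tool_rot"][2];dd=np.array([np.cos(yy),np.sin(yy)])
k=[*(t[:2]+dd*.196),t[2]+.019]
print(k,(proj("scene",k)-[280,230])*2,(proj("top",k)-[330,50])*2+[400,0])
E
```

```text
clk 5.2 [ 0.6107 -0.3656  0.0556] [-3.1354 -0.0048  1.6682] lin [0.1959 0.0013 0.0004] rot [-0.0039 -0.0031 -0.0005]
[np.float64(0.5940371289601134), np.float64(-0.17231321028189484), np.float64(0.07853403813252505)] [[182.5113 210.7678]] [[537.8117 158.3431]]
```

View pics/s3.png

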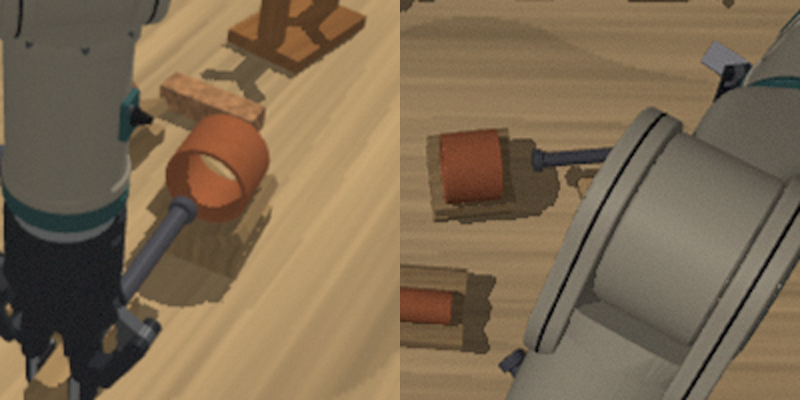

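```bash
python3 - <<'E'
from h import *
s=np.array([.5855,-.098]);y=1.669;d=np.array([np.cos(y),np.sin(y)])
for x in(-.03,.03): print((proj("top",[*(s+d*x),.073])-[330,50])*2+[400,0])
print(c1(726,95.5,.073),c1(640,102.5,.073))
print([ray("top",330+(u-400)/2,50+v/2,.073) for u,v in((502,165.5),(443,170),(539,158))])
E
```

```text
[[495.8059 164.0062]]
[[440.383  168.5088]]
[ 0.5887 -0.1322  0.073 ] [ 0.5825 -0.0696  0.073 ]
[array([ 0.5869, -0.1346,  0.073 ]), array([ 0.581, -0.071,  0.073]), array([ 0.5957, -0.1743,  0.073 ])]
```

Knob (539,158) in the top view lines up with the bore, about 4 mm off-axis to +x, which is well inside the 21 mm clearance. I'm inserting with a small correction.

Request:
play_rows:
  fingers: [1, 1, 1, 1, 1]
  linear:
    - [0.02, -0.004, 0]
    - [0.05, -0.004, 0]
    - [0.08, -0.004, 0]
    - [0.11, -0.004, 0]
    - [0.14, -0.004, 0]
  rot:
    - [0, 0, 0]
    - [0, 0, 0]
    - [0, 0, 0]
    - [0, 0, 0]
    - [0, 0, 0]

```text
clock: 5.92
tcp_pos: [0.6002, -0.2557, 0.0616]
tool_rot: [3.139, 0.001, 1.668]
contact_force: [1.6, 0.1, -1.9]
grip_width: 0.0231
grasp_force: 98.1
```

```bash
python3 -c "
from h import *
s=np.array([.5855,-.098]);y=1.669;d=np.array([np.cos(y),np.sin(y)])
go([*(s-d*.107+[-.003,0]),.056],y)"
```

```text
clk 5.925 [ 0.6002 -0.2557  0.0616] [3.139  0.0012 1.6684] lin [ 0.0645 -0.0027  0.0069] rot [ 0.0017  0.0008 -0.0003]
```

Request:
play_rows:
  fingers: [1, 1, 1, 1, 1]
  linear:
    - [0.02, -0.002, 0.002]
    - [0.04, -0.002, 0.002]
    - [0.063, -0.002, 0.002]
    - [0.063, -0.002, 0.002]
    - [0.063, -0.002, 0.002]
  rot:
    - [0, 0, 0]
    - [0, 0, 0]
    - [0, 0, 0]
    - [0, 0, 0]
    - [0, 0, 0]

```text
clock: 6.55
tcp_pos: [0.5929, -0.2069, 0.0586]
tool_rot: [3.141, 0.001, 1.668]
contact_force: [-0.4, 1.0, -0.8]
grip_width: 0.0226
grasp_force: 98.2
```

Request:
play_rows:
  fingers: [1, 1, 1, 1, 1]
  linear:
    - [0, 0, -0.01]
    - [0, 0, -0.02]
    - [0, 0, -0.035]
    - [0, 0, -0.05]
    - [0, 0, -0.06]
  rot:
    - [0, 0, 0]
    - [0, 0, 0]
    - [0, 0, 0]
    - [0, 0, 0]
    - [0, 0, 0]
  grip_force: 120

```text
clock: 7.18
tcp_pos: [0.5931, -0.2062, 0.1077]
tool_rot: [3.141, 0.001, 1.669]
contact_force: [0.1, 0.2, -1.8]
grip_width: 0.0221
grasp_force: 119.1
```

```bash
python3 - <<'E'
from h import *
import cv2
a=ctrl.snapshot("scene")[:,:,::-1];b=ctrl.snapshot("top")[:,:,::-1]
C=np.hstack([cv2.resize(i,None,fx=2,fy=2,interpolation=cv2.INTER_CUBIC) for i in(a[200:400,280:480],b[50:250,330:530])])
cv2.imwrite("pics/s4.png",C)
o=ctrl.get_obs();t=o["tcp_pos"];yy=o["tool_rot"][2];dd=np.array([np.cos(yy),np.sin(yy)])
print(o["clock"],t,o["tool_rot"],o["contact_force"])
for x in (.075,.105,.135,.193):
  k=[*(t[:2]+dd*x),t[2]+.019];print(x,(proj("scene",k)-[280,200])*2,(proj("top",k)-[330,50])*2+[400,0])
E
```

```text
7.275 [ 0.5934 -0.2063  0.1078] [3.1397 0.0009 1.6686] [-0.1538 -0.3165 -2.0938]
0.075 [[203.436  196.6127]] [[504.372  154.4615]]
0.105 [[217.6553 178.3464]] [[475.2484 156.8196]]
0.135 [[231.152  161.0084]] [[446.1422 159.1763]]
0.193 [[255.3917 129.8699]] [[389.9196 163.7286]]
```

View pics/s4.png

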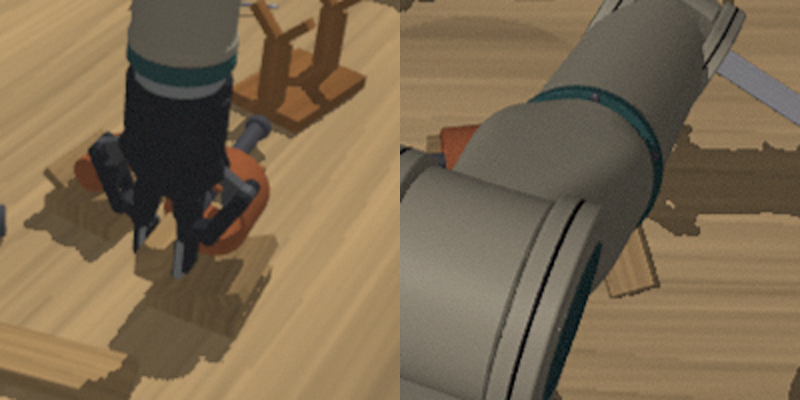

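The knob shows beyond the sleeve at (257,130) and the sleeve hangs on the rod, centred about 106 mm ahead of the grasp. Lifting higher.

Request:
play_rows:
  fingers: [1, 1, 1, 1, 1]
  linear:
    - [0, 0, -0.02]
    - [0, 0, -0.05]
    - [0, 0, -0.09]
    - [0, 0, -0.13]
    - [0, 0, -0.15]
  rot:
    - [0, 0, 0]
    - [0, 0, 0]
    - [0, 0, 0]
    - [0, 0, 0]
    - [0, 0, 0]

```text
clock: 7.9
tcp_pos: [0.5934, -0.2065, 0.2288]
tool_rot: [3.139, 0.001, 1.669]
contact_force: [0.3, -1.3, -1.5]
grip_width: 0.0225
grasp_force: 119.1
```

```bash
python3 -c "
from h import *
go([.4852,.1605,.228],1.424)"
```

```text
clk 7.9 [ 0.5934 -0.2065  0.2288] [3.1391 0.0012 1.6685] lin [ 0.4697 -0.0898  0.0002] rot [0.0017 0.0006 0.1557]
```

Request:
play_rows:
  fingers: [1, 1, 1, 1, 1]
  linear:
    - [0.01, -0.002, 0]
    - [0.03, -0.006, 0]
    - [0.06, -0.012, 0]
    - [0.09, -0.017, 0]
    - [0.12, -0.023, 0]
  rot:
    - [0, 0, 0.01]
    - [0, 0, 0.02]
    - [0, 0, 0.03]
    - [0, 0, 0.04]
    - [0, 0, 0.05]

```text
clock: 8.52
tcp_pos: [0.5634, -0.1097, 0.2249]
tool_rot: [-3.138, -0.001, 1.59]
contact_force: [-0.6, -0.0, -2.3]
grip_width: 0.0224
grasp_force: 119.0
```

Request:
play_rows:
  fingers: [1, 1, 1, 1, 1]
  linear:
    - [0.03, -0.004, 0]
    - [0.06, -0.008, 0]
    - [0.09, -0.01, 0]
    - [0.12, -0.014, 0]
    - [0.15, -0.018, 0]
  rot:
    - [0, 0, 0.01]
    - [0, 0, 0.02]
    - [0, 0, 0.03]
    - [0, 0, 0.04]
    - [0, 0, 0.05]

```text
clock: 9.15
tcp_pos: [0.5464, 0.0096, 0.225]
tool_rot: [-3.138, -0.0, 1.512]
contact_force: [0.0, 0.6, -2.2]
grip_width: 0.0224
grasp_force: 119.1
```

```bash
python3 -c "
from h import *
go([.4852,.1605,.228],1.424)"
```

```text
clk 9.15 [0.5464 0.0096 0.225 ] [-3.1379 -0.0002  1.5118] lin [ 0.1838 -0.0875 -0.0034] rot [-0.0023 -0.      0.0559]
```

Request:
play_rows:
  fingers: [1, 1, 1, 1, 1]
  linear:
    - [0.04, -0.02, -0.003]
    - [0.08, -0.04, -0.003]
    - [0.12, -0.06, -0.003]
    - [0.15, -0.075, -0.003]
    - [0.17, -0.083, -0.003]
  rot:
    - [0, 0, 0.01]
    - [0, 0, 0.02]
    - [0, 0, 0.03]
    - [0, 0, 0.045]
    - [0, 0, 0.056]

```text
clock: 9.78
tcp_pos: [0.4871, 0.1495, 0.2275]
tool_rot: [-3.137, 0.001, 1.426]
contact_force: [0.4, 0.2, -2.0]
grip_width: 0.0222
grasp_force: 119.1
```

```bash
python3 -c "
from h import *
go([.4852,.1605,.228],1.424)"
```

```text
clk 9.775 [0.4871 0.1495 0.2275] [-3.1374  0.0008  1.4256] lin [ 0.0132 -0.0043 -0.0007] rot [-0.0027  0.0005  0.001 ]
```

Request:
play_rows:
  fingers: [1, 1, 1, 1, 1]
  linear:
    - [0.007, -0.002, 0]
    - [0.013, -0.004, 0]
    - [0.013, -0.004, 0]
    - [0.013, -0.004, 0]
    - [0.013, -0.004, 0]
  rot:
    - [0, 0, 0]
    - [0, 0, 0]
    - [0, 0, 0]
    - [0, 0, 0]
    - [0, 0, 0]

```text
clock: 10.4
tcp_pos: [0.4886, 0.1572, 0.2289]
tool_rot: [3.142, 0.0, 1.423]
contact_force: [0.2, 1.1, -1.2]
grip_width: 0.0226
grasp_force: 119.1
```

```bash
python3 - <<'E'
from h import *
import cv2
a=ctrl.snapshot("scene")[:,:,::-1];b=ctrl.snapshot("top")[:,:,::-1]
C=np.hstack([cv2.resize(i,None,fx=2,fy=2,interpolation=cv2.INTER_CUBIC) for i in(a[90:290,340:540],b[60:260,90:290])])
cv2.imwrite("pics/s5.png",C)
go([.4852,.1605,.0945],1.424)
s=np.array([.5018,.2665]);y=1.42;d=np.array([np.cos(y),np.sin(y)])
for x in (-.03,0,.03,.088):
  k=[*(s+d*x),.248];print(x,(proj("scene",k)-[340,90])*2,(proj("top",k)-[90,60])*2+[400,0])
E
```

```text
clk 10.5 [0.4886 0.1574 0.2289] [3.1416 0.     1.4228] lin [ 0.0032 -0.0047  0.168 ] rot [ 0.      0.     -0.0007]
-0.03 [[190.355  128.0495]] [[592.0449 193.1421]]
0 [[205.5795 121.2285]] [[559.8482 187.6866]]
0.03 [[220.2952 114.6354]] [[527.6911 182.2377]]
0.088 [[247.3946 102.494 ]] [[465.6325 171.7223]]
```

View pics/s5.png

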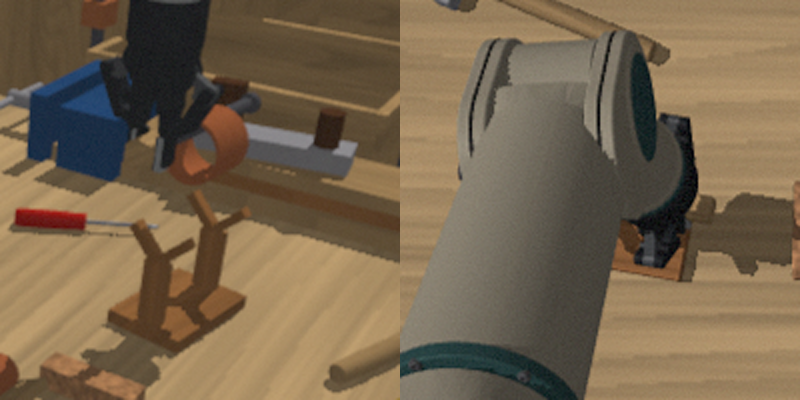

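The sleeve hangs midway on the rod, centred near (209,145) against an expected (206,141). The knob at (248,103) matches its prediction, so I'm lowering.

Request:
play_rows:
  fingers: [1, 1, 1, 1, 1]
  linear:
    - [0.003, -0.004, 0.02]
    - [0.003, -0.004, 0.045]
    - [0.003, -0.004, 0.07]
    - [0.003, -0.004, 0.09]
    - [0.003, -0.004, 0.11]
  rot:
    - [0, 0, 0]
    - [0, 0, 0]
    - [0, 0, 0]
    - [0, 0, 0]
    - [0, 0, 0]

```text
clock: 11.12
tcp_pos: [0.4859, 0.1606, 0.1404]
tool_rot: [3.141, -0.0, 1.423]
contact_force: [0.5, 0.5, -1.2]
grip_width: 0.0221
grasp_force: 119.1
```

```bash
python3 -c "
from h import *
go([.4852,.1605,.0945],1.424);print(ctrl.get_obs()['contact_force'])"
```

```text
clk 11.125 [0.4859 0.1606 0.1404] [ 3.1414 -0.0001  1.4233] lin [-0.0002 -0.0008  0.0574] rot [ 0.0001 -0.0001 -0.0005]
[ 0.5334  0.4847 -1.1712]
```

Request:
play_rows:
  fingers: [1, 1, 1, 1, 1]
  linear:
    - [0, 0, 0.015]
    - [0, 0, 0.03]
    - [0, 0, 0.042]
    - [0, 0, 0.05]
    - [0, 0, 0.055]
  rot:
    - [0, 0, 0]
    - [0, 0, 0]
    - [0, 0, 0]
    - [0, 0, 0]
    - [0, 0, 0]

```text
clock: 11.75
tcp_pos: [0.4857, 0.1607, 0.0966]
tool_rot: [-3.142, -0.0, 1.424]
contact_force: [-1.0, -0.1, -2.1]
grip_width: 0.0223
grasp_force: 119.1
```

```bash
python3 - <<'E'
from h import *
import cv2
go([.4852,.1605,.0945],1.424);print(ctrl.get_obs()['contact_force'])
a=ctrl.snapshot("scene")[:,:,::-1]
cv2.imwrite("pics/s6.png",cv2.resize(a[110:260,370:520],None,fx=4,fy=4,interpolation=cv2.INTER_CUBIC))
E
```

```text
clk 11.75 [0.4857 0.1607 0.0966] [-3.1415 -0.      1.4235] lin [-0.0003 -0.0006  0.0026] rot [-0.     -0.     -0.0003]
[-0.9822 -0.1433 -2.1156]
```

View pics/s6.png

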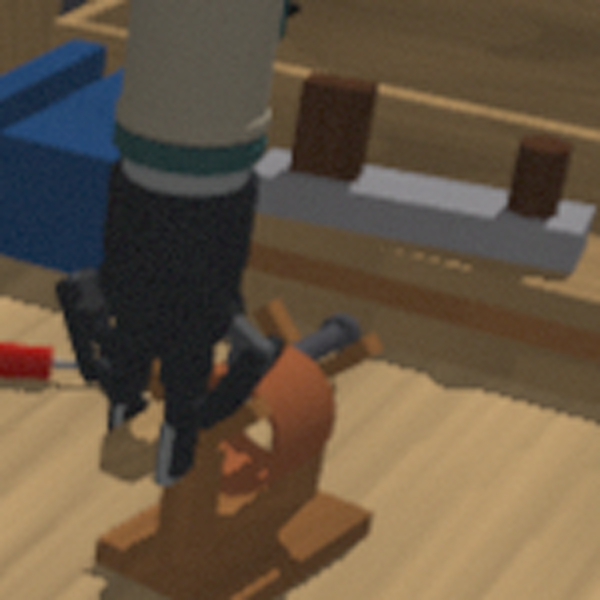

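The sleeve hangs between the posts and the rod is in the Vs, with its knob at (342,330). It needs a few more millimetres until the Vs take the weight.

Request:
play_rows:
  fingers: [1, 1, 1, 1, 1]
  linear:
    - [0, -0.0005, 0.001]
    - [0, -0.0005, 0.002]
    - [0, -0.0005, 0.0025]
    - [0, -0.0005, 0.003]
    - [0, -0.0005, 0.003]
  rot:
    - [0, 0, 0]
    - [0, 0, 0]
    - [0, 0, 0]
    - [0, 0, 0]
    - [0, 0, 0]

```text
clock: 12.42
tcp_pos: [0.4853, 0.1609, 0.095]
tool_rot: [3.141, -0.001, 1.423]
contact_force: [-1.5, -0.3, 4.9]
grip_width: 0.0226
grasp_force: 120.0
```

Contact force is now +4.9 N, so the rod is seated. Releasing slowly.

Request:
play_rows:
  fingers: [0.5, 0.2, -0.2, -0.6, -1]
  linear:
    - [0, 0, 0]
    - [0, 0, 0]
    - [0, 0, 0]
    - [0, 0, 0]
    - [0, 0, 0]
  rot:
    - [0, 0, 0]
    - [0, 0, 0]
    - [0, 0, 0]
    - [0, 0, 0]
    - [0, 0, 0]

```text
clock: 13.05
tcp_pos: [0.4853, 0.1607, 0.0944]
tool_rot: [-3.142, 0.0, 1.424]
contact_force: [-0.1, 1.0, 0.2]
grip_width: 0.0835
grasp_force: 0.0
```

Request:
play_rows:
  fingers: [-1, -1, -1, -1, -1]
  linear:
    - [0, 0, 0]
    - [0, 0, 0]
    - [0, 0, -0.03]
    - [0, 0, -0.08]
    - [0, 0, -0.14]
  rot:
    - [0, 0, 0]
    - [0, 0, 0]
    - [0, 0, 0]
    - [0, 0, 0]
    - [0, 0, 0]

```text
clock: 13.68
tcp_pos: [0.4846, 0.1605, 0.2071]
tool_rot: [-3.14, 0.001, 1.423]
contact_force: [1.1, 0.4, -0.1]
grip_width: 0.0857
grasp_force: 0.0
```

Request:
play_rows:
  fingers: [-1, -1, -1, -1, -1]
  linear:
    - [-0.05, 0, -0.08]
    - [-0.12, 0, -0.15]
    - [-0.19, 0, -0.15]
    - [-0.25, 0, -0.15]
    - [-0.25, 0, -0.15]
  rot:
    - [0, 0, 0]
    - [0, 0, 0]
    - [0, 0, 0]
    - [0, 0, 0]
    - [0, 0, 0]

```text
clock: 14.3
tcp_pos: [0.4549, -0.0424, 0.3276]
tool_rot: [3.14, 0.001, 1.414]
contact_force: [-0.2, 0.9, -0.5]
grip_width: 0.0854
grasp_force: 0.0
```

```bash
python3 - <<'E'
from h import *
import cv2
a=ctrl.snapshot("scene")[:,:,::-1];b=ctrl.snapshot("top")[:,:,::-1]
C=np.hstack([cv2.resize(i,(400,400),interpolation=cv2.INTER_CUBIC) for i in(a[150:300,370:520],b[100:250,120:270])])
cv2.imwrite("pics/s7.png",C)
E
```

```text
(no output)
```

View pics/s7.png

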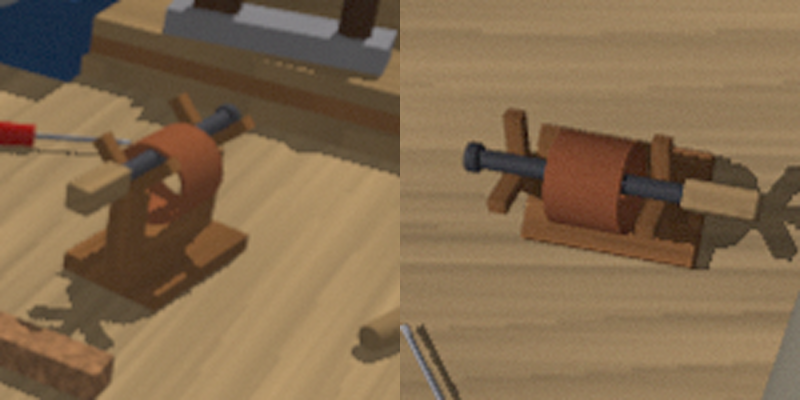

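The rod lies in both Vs (knob (472,157), handle (720,200) in the top half) with the sleeve between the posts at (590,180). The gripper is clear. I'll let it settle briefly and then hand in.

Request:
play_rows:
  fingers: [-1, -1, -1, -1, -1]
  linear:
    - [0, 0, 0]
    - [0, 0, 0]
    - [0, 0, 0]
    - [0, 0, 0]
    - [0, 0, 0]
  rot:
    - [0, 0, 0]
    - [0, 0, 0]
    - [0, 0, 0]
    - [0, 0, 0]
    - [0, 0, 0]

```text
clock: 15.02
tcp_pos: [0.4559, -0.037, 0.3264]
tool_rot: [-3.141, 0.0, 1.424]
contact_force: [0.5, -0.1, 1.2]
grip_width: 0.0852
grasp_force: 0.0
```

Request:
play_rows:
  fingers: [-1, -1, -1, -1, -1]
  linear:
    - [0, 0, 0]
    - [0, 0, 0]
    - [0, 0, 0]
    - [0, 0, 0]
    - [0, 0, 0]
  rot:
    - [0, 0, 0]
    - [0, 0, 0]
    - [0, 0, 0]
    - [0, 0, 0]
    - [0, 0, 0]

```text
clock: 15.65
tcp_pos: [0.4559, -0.0371, 0.3265]
tool_rot: [-3.142, -0.0, 1.424]
contact_force: [0.0, -0.0, 0.5]
grip_width: 0.0849
grasp_force: 0.0
```

```bash
python3 -c "
from plant import ctrl
print(ctrl.hand_in())"
```

```text
the job is handed in; nothing more can be done
None
```

I handed the job in at about 16 s: the rod lies in both Vs with the wide sleeve hanging between the posts, the gripper is clear and the narrow sleeve was never touched; hand-in returned no verdict.

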